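# Screw the ring nut down on the thread reel

## Task

Pick up the loose knurled ring nut, set it level over the tip of the reel stand's threaded spindle and screw it clockwise onto the reel, counting the turns, until you feel the resistance rise clearly as the reel comes up firm against its stop. Leave it just snug, gripping the reel with about 15 N, do not force it tighter, then let go; leave the other things on the table where they are.

Things in the scene. Friction and masses are not known exactly. Their poses are not given: they have to be found in the camera images.
- stand: the reel stand, fixed to the table: a dark steel foot disc 100 mm across and 12 mm thick, with an upright steel spindle in its centre (15 mm round core, coarse thread 20.6 mm over the crests near the top). Origin: centre of the foot's underside, on the spindle's axis; z up along the spindle.
- thread_top (a point): on the spindle's axis at the upper end of its thread, 103 mm above the stand's origin, axes as the stand's. Right-handed two-start thread, lead 16 mm per turn (crests 8 mm apart, 3.6 mm thick), going down into the reel; its two upper ends lie at this height at the stand's +x and -x sides. Above is plain 15 mm core for 4 mm, then a taper to an 8 mm blunt tip 12 mm above this point.
- ring: the loose ring nut, lying flat on the table: a knurled aluminium ring, 44 mm outside, 28 mm tall, 23 mm bore, about 90 g. Origin: centre of its underside; z up along the bore. Right way up as it lies. Once on the thread it goes down 16 mm per clockwise turn (seen from above), with about 1.5 mm of play.
- ring_studs (a point): point on the ring's axis 4 mm above its underside, axes as the ring's. Round studs 2.8 mm thick stick into the bore and ride in the thread, leaving a 16.8 mm passage: two at the ring's +x and -x sides at this height, two at its +y and -y sides 4 mm higher. On the spindle the ring rests with them on the thread's upper ends, or drops between them.
- reel: the reel of white thread already on the spindle: wooden end discs 64 mm across, 60 mm tall. Origin: centre of its underside, at first 34 mm above the table. It does not turn. It floats on a weak spring (under 3 N); pressed down 3 to 9.5 mm (different every time) it meets a stiff hidden stop, about 12 N per mm.
- reel_top (a point): centre of the reel's top, 60 mm above its origin, where the ring nut bears. Turned from the upper ends of the thread, the nut reaches the stop after about 0.8 to 1.2 turns; from there it turns clearly harder: its turning moment is then about 0.01 Nm (0.007 to 0.015) per newton of grip on the reel, against under 0.06 Nm before.
- spool_a: a small wooden thread spool with blue thread, 38 mm across, 42 mm tall, standing; a bystander. Origin: centre of its underside.
- spool_b: a small wooden thread spool with red thread, 38 mm across, 42 mm tall, standing; a bystander. Origin: centre of its underside.
- spool_c: a wooden thread spool with white thread, 44 mm across, 55 mm tall, standing; a bystander. Origin: centre of its underside.
- thimble: a brass thimble, 20 mm across, 22 mm tall, mouth down; a bystander. Origin: centre of its underside.
- bobbin: a small steel bobbin, 21 mm across, 12 mm tall, lying flat; a bystander. Origin: centre of its underside.
- tape: a rolled measuring tape, 54 mm across, 16 mm tall, lying flat; a bystander. Origin: centre of its underside.
- scissors: scissors with blue handles, about 215 mm long, lying flat; a bystander. Origin: near the pivot.
Mind the look-alikes: they are no part of the job. Several things have the shape of the ring; the one meant has the colours described above.

How it is judged:
On the way:
1. the ring nut has taken the thread and is screwed down past where it would just rest, on the spindle's axis (z of ring in the frame of stand below 0.092 m and horizontal distance between ring and stand below 0.003 m), for 0.1 s.
At the end, for the whole second after the job is handed in: The ring nut sits level on the spindle's thread (axis within 3 mm, tilt under 0.08 rad), at rest and released, has pushed the reel down to its stop and by itself keeps pressing on the reel with 6 to 30 N (contact force between ring and reel between 6 and 30 N and horizontal distance between ring and stand below 0.003 m and angle between the z axis of ring and the z axis of stand, either way round below 0.08 rad and z of ring in the frame of stand below 0.0915 m and linear speed of ring below 0.01 m/s); the robot touches nothing.
It fails at once if the ring nut is forced: more than 40 N on the reel (contact force between ring and reel above 40 N).
It fails at once if a bystander is pushed more than 20 mm or knocked over (distance of any of spool_a, spool_b, spool_c, thimble, bobbin, tape, scissors from where it was at the start of the episode above 0.02 m or angle between any of spool_a, spool_b, spool_c, thimble, bobbin, tape, scissors's own z axis and vertical above 0.6 rad).
It also fails if it takes over 72 s, if anything falls off the work surface, if the arm or the gripper's body presses on something with over 40 N, if the wrist force passes 120 N, or if a joint passes its speed limit or range.

## Robot

A 7-joint arm with a two-finger parallel gripper is mounted at the origin on the work surface. World frame = base frame: x ahead of the robot, y to its left, z up, the work surface at z = 0. Lengths are in m, angles in rad, forces in N, time in s.
With the tool pointing down it reaches from about 0.35 to 0.9 m from the base axis. Payload 19.9 kg.
Tool frame: the origin (TCP) lies at the very end of the fingers, on their centre line; the grasp point (between the pads) lies 19 mm behind it (robot.hold_point_z is the z of the grasp point in the tool frame, in m); z points along the fingers, y is the line along which they close (so a half turn about z gives the same grasp; the last joint's range is limited). The gripper opens to 85 mm and grips with 20 to 120 N. Pads are 22 mm wide; open, the fingers measure 114 mm over their backs; the gripper's body (76 mm by 85 mm) begins 54 mm behind the grasp point. The pads swing forward as they close: fully open they stand 13 mm farther back than shut.
Start: joints at [1.278, 0.417, -0.01, 1.614, 0.005, 1.111, -0.053], TCP at [0.155, -0.605, 0.231] pointing down, gripper open.
Joint ranges: [-2.81, 2.81], [-0.39, 2.02], [-1.27, 1.25], [0.06, 2.57], [-1.19, 4.33], [0.19, 2], [-2.82, 2.82]. Speed limits (rad/s): [1.89, 1.89, 2.39, 2.39, 3.01, 3.01, 3.01].

## Interface

Orientations are given as a unit quaternion [w, x, y, z].
In Python, from rig import robot, read_camera gives the robot as it stands.
- The arm moves only by the tool step_arm, never from a script. Its argument "deltas" is a list of rows, each a list of 7 numbers: the shift along the tool's x, y, z in m, then the turn, a rotation vector about the tool's x, y, z in rad, then the opening, from 0 (shut) to 1 (fully open). In form: [[dx, dy, dz, wx, wy, wz, grip], ...]. A call has 1 to 5 rows; each row shifts and turns the commanded pose from where the row before left it, along the tool's axes as they then stand; what a row does not reach is not made up. A row lasts 1/8 s, in which the tool goes at most 62.5 mm and 10.7 degrees, less where a joint would pass 70% of its speed; a pose out of reach is approached as far as the arm can. A call is refused whole if a number of a shift passes 0.0625 or a number of a turn 0.188, either way. A call with a gripper value outside its range is refused whole. The fingers move at their own pace and stop on an object; "grip_force" is the grip in N (left out, the last holds). Time passes only in rows, so rows that do not move let the fingers close. It gives the time, the measured TCP pose, the force, the opening and the grip force at its end, in the units of the state.
- robot.get_state(): the state, without advancing time (a new reading comes with each control period).
- read_camera(name): name is "side" or "top" or "wrist"; returns a dict with "frame" (384x512x3 uint8, blue, green, red), "z_map" (384x512 float32, m along the optical axis (not along the pixel's ray), 0 where there is no reading), "K" (3x3 intrinsics, pixels), "pose" (4x4, takes a point from camera to world coordinates). Camera axes: x right, y up, looking along -z (the intrinsics and any distortion apply to the point x, -y, -z); pixel columns grow to the right and rows downward; lengths in m; the calibration is good to about 2 mm. A picture is of the moment at which its call begins.
- robot.hand_in(): hands the job in; it is judged then, once.
The state is a dict: "time_s": time; "joints": joint angles; "qd": joint speeds; "joint_efforts": joint torques, N m; "position": TCP position; "ee_rot": TCP orientation; "contact_force": force on the tool from outside, world axes, zero at the start; "torque": the same for the moment, N m; "width": finger opening in m; "grasp_force": force on a finger pad.
Only numpy, scipy, OpenCV 4.12 (cv2) and the standard library are available. Lean on these libraries where they do the work, as an engineer would, in place of code of your own. Each camera call takes 0.05 s, during which the arm holds its last target. There are 200 camera calls.

## Working session

There is one attempt and no reset: what is moved stays moved. The work goes in short steps, Python scripts to look and compute and a tool call to move; the robot and the scene stay as the last step left them, time stands still between calls to the robot, and variables do not carry over. Pictures are saved under pics/ and viewed, at most 10 in all, crops included, and the job is handed in when it is done.

Besides the shell and the picture viewer there is one more tool, called after "Call:" by a JSON object that holds its "api" and its "payload", one argument or row to a line. step_arm: Moves the arm, as the interface text tells. Its arguments: {"type":"object","properties":{"deltas":{"type":"array","items":{"type":"array","items":{"type":"number"}}},"grip_force":{"type":"number"}},"required":["deltas"]}

```bash
mkdir -p pics; ls; cat > h.py <<'E'
import numpy as np, cv2
from rig import robot, read_camera
def world(c):
    """per-pixel world points from depth"""
    z=c["z_map"]; K=c["K"]; v,u=np.mgrid[:z.shape[0],:z.shape[1]]
    p=np.stack([(u-K[0,2])/K[0,0]*z,-(v-K[1,2])/K[1,1]*z,-z],-1)
    return p@c["pose"][:3,:3].T+c["pose"][:3,3]
def ray(c,u,v,h):
    K=c["K"]; d=c["pose"][:3,:3]@np.array([(u-K[0,2])/K[0,0],-(v-K[1,2])/K[1,1],-1])
    o=c["pose"][:3,3]; return o+d*(h-o[2])/d[2]
E
python3 - <<'E'
from h import *
np.set_printoptions(precision=4,suppress=True)
ims=[]
for n in ["top","side"]:
    c=read_camera(n); cv2.imwrite(f"pics/{n}0.png",c["frame"]); np.savez(f"{n}0.npz",**c)
    print(n,c["pose"],c["K"])
s=robot.get_state(); print({k:s[k] for k in("time_s","position","ee_rot","contact_force","torque","width")})
E
```

```text
pics
top [[-0.0072  0.9976 -0.0695  0.5182]
 [-1.     -0.0076 -0.0049 -0.0253]
 [-0.0054  0.0695  0.9976  1.3633]
 [ 0.      0.      0.      1.    ]] [[423.0375   0.     256.3588]
 [  0.     423.0375 188.7196]
 [  0.       0.       1.    ]]
side [[-0.684   0.4409 -0.5812  0.0079]
 [-0.7294 -0.4213  0.5389  0.5485]
 [-0.0073  0.7925  0.6098  0.7176]
 [ 0.      0.      0.      1.    ]] [[364.2597   0.     256.0616]
 [  0.     364.2597 183.0275]
 [  0.       0.       1.    ]]
{'time_s': 0.1, 'position': array([ 0.155 , -0.6052,  0.2307]), 'ee_rot': array([-0.0005,  0.9921,  0.1251, -0.0001]), 'contact_force': array([ 0.2515,  0.5822, -0.1707]), 'torque': array([-0.0189, -0.0196,  0.0297]), 'width': 0.08553436723637457}
```

View pics/top0.png

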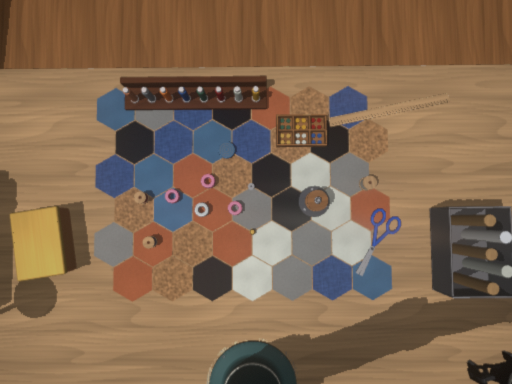

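View pics/side0.png

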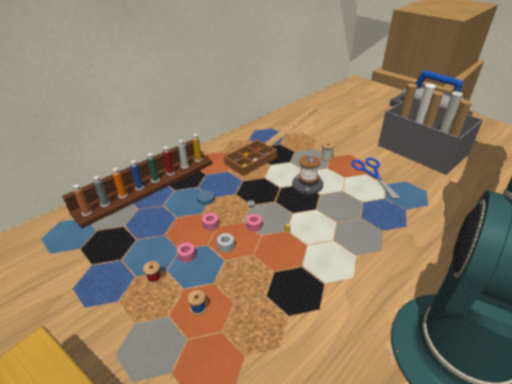

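The top view shows the aluminium ring at about (202,210), with three pink look-alikes at (173,196), (208,181) and (235,208). The reel stand is at (315,201). In the side view the ring is at (226,241) and the stand at (308,175).

```bash
python3 - <<'E'
from h import *
np.set_printoptions(precision=4,suppress=True)
T=dict(np.load("top0.npz")); S=dict(np.load("side0.npz"))
for n,c,rg,st in (("top",T,(202,210),(315,201)),("side",S,(226,241),(308,175))):
    P=world(c)
    for nm,(u,v),r in(("ring",rg,12),("stand",st,22)):
        Q=P[v-r:v+r+1,u-r:u+r+1].reshape(-1,3)
        print(n,nm,"zpcts",np.percentile(Q[:,2],[1,20,50,80,95,99,100]))
        for lo,hi in(((.012,.05),) if nm=="ring" else ((.004,.03),(.085,.1),(.1,.13))):
            m=(Q[:,2]>lo)&(Q[:,2]<hi); 
            if m.sum()>3:
                q=Q[m]; c2,rad=cv2.minEnclosingCircle(q[:,:2].astype(np.float32)); print("  ",lo,m.sum(),"mean",q.mean(0),"circ",np.array(c2),rad,"zmed",np.median(q[:,2]))
a=T["frame"][185:235,180:225]; b=S["frame"][220:262,205:250]; e=S["frame"][145:200,280:335]; d=T["frame"][178:224,292:338]
t=lambda x:cv2.resize(x,(380,290),interpolation=cv2.INTER_CUBIC)
cv2.imwrite("pics/crops.png",np.vstack([np.hstack([t(a),t(b)]),np.hstack([t(d),t(e)])]))
E
```

```text
top ring zpcts [-0.0048 -0.0007  0.0019  0.0118  0.0299  0.0331  1.3633]
   0.012 122 mean [0.5485 0.1549 0.0272] circ [0.5485 0.1553] 0.022407541051506996 zmed 0.02752026567319843
top stand zpcts [-0.005  -0.0001  0.0038  0.0189  0.097   0.1134  1.3633]
   0.004 586 mean [ 0.5712 -0.1982  0.0101] circ [ 0.5706 -0.2021] 0.09592519700527191 zmed 0.010254921677702589
   0.085 317 mean [ 0.5717 -0.2011  0.0946] circ [ 0.5718 -0.2011] 0.03176537901163101 zmed 0.09460929778637439
   0.1 37 mean [ 0.5722 -0.1999  0.1081] circ [ 0.571  -0.2004] 0.03023962862789631 zmed 0.10767415437955985
side ring zpcts [-0.0039 -0.0014  0.0005  0.0238  0.0273  0.0291  0.7176]
   0.012 210 mean [0.5439 0.1614 0.0233] circ [0.5463 0.1597] 0.022665655240416527 zmed 0.025155422986043285
side stand zpcts [-0.0041 -0.0015  0.0012  0.0435  0.0929  0.1042  0.7176]
   0.004 414 mean [ 0.568  -0.2078  0.0112] circ [ 0.5938 -0.255 ] 0.11241686344146729 zmed 0.010667231036551539
   0.085 204 mean [ 0.5663 -0.1926  0.0921] circ [ 0.57   -0.1972] 0.03372389078140259 zmed 0.09229154185230892
   0.1 26 mean [ 0.5683 -0.1952  0.1065] circ [ 0.5686 -0.1963] 0.008152997121214867 zmed 0.10589853387003145
```

View pics/crops.png

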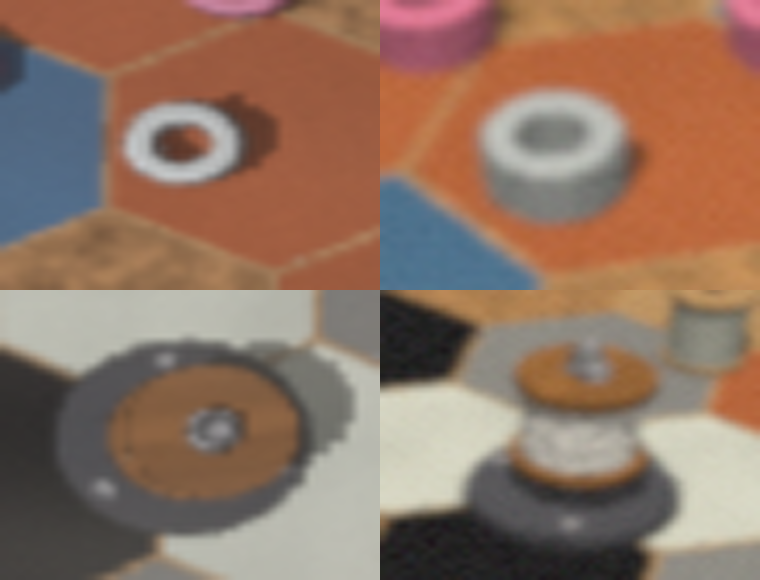

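The crops confirm it. The aluminium ring is near (0.548, 0.157) and the spindle near (0.571, -0.199), with the reel's top at z of about 0.093. I'm moving toward the stand to refine this with the wrist camera.

Call:
{"api": "step_arm", "payload": {
  "deltas": [
    [0.05,-0.029,0,0,0,0,1],
    [0.05,-0.029,0,0,0,0,1],
    [0.05,-0.029,0,0,0,0,1],
    [0.05,-0.029,0,0,0,0,1],
    [0.05,-0.029,0,0,0,0,1]
  ]
}}

```text
time_s: 0.72
position: [0.3623, -0.4014, 0.2312]
ee_rot: [-0.0, 0.992, 0.125, -0.0]
contact_force: [1.1, -0.9, -0.2]
width: 0.0855
grasp_force: 0.0
```

Call:
{"api": "step_arm", "payload": {
  "deltas": [
    [0.05,-0.029,0,0,0,0,1],
    [0.05,-0.029,0,0,0,0,1],
    [0.05,-0.029,0,0,0,0,1],
    [0.04,-0.023,0,0,0,0,1],
    [0,0,0,0,0,0,1]
  ]
}}

```text
time_s: 1.35
position: [0.5201, -0.2457, 0.2308]
ee_rot: [-0.001, 0.992, 0.128, 0.0]
contact_force: [-0.9, -1.2, 0.4]
width: 0.0856
grasp_force: 0.0
```

```bash
python3 - <<'E'
from h import *
np.set_printoptions(precision=4,suppress=True)
s=robot.get_state(); print({k:s[k] for k in("time_s","position","ee_rot","joints","contact_force","torque")})
c=read_camera("wrist"); np.savez("w1.npz",**c); cv2.imwrite("pics/w1.png",c["frame"]); print(c["pose"],c["K"])
E
```

```text
{'time_s': 1.35, 'position': array([ 0.5201, -0.2457,  0.2308]), 'ee_rot': array([-0.0008,  0.9918,  0.1277,  0.0001]), 'joints': array([ 0.5908,  0.3407, -0.2518,  1.7342,  0.0929,  1.0789, -1.0058]), 'contact_force': array([-0.857 , -1.1695,  0.4165]), 'torque': array([ 0.0005, -0.0179, -0.0267])}
[[ 0.2524  0.9238  0.2879  0.5943]
 [-0.9676  0.2415  0.0734 -0.2272]
 [-0.0018 -0.2971  0.9549  0.374 ]
 [ 0.      0.      0.      1.    ]] [[277.4687   0.     252.7394]
 [  0.     277.4687 187.5355]
 [  0.       0.       1.    ]]
```

View pics/w1.png

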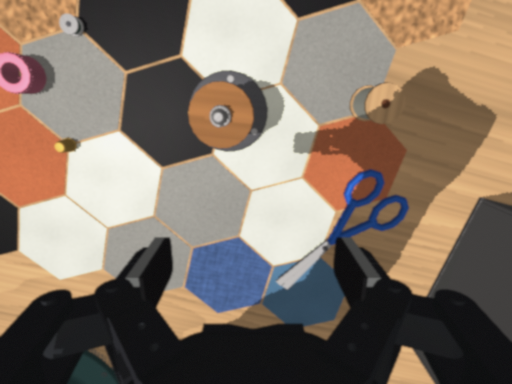

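The wrist view shows the spindle tip at about (219,117) on the reel disc centred near (227,112). No look-alike is close to it. Next I measure the stand from this view while moving over to the ring.

Call:
{"api": "step_arm", "payload": {
  "deltas": [
    [0.016,-0.048,0,0,0,0,1],
    [0.016,-0.048,0,0,0,0,1],
    [0.016,-0.048,0,0,0,0,1],
    [0.016,-0.048,0,0,0,0,1],
    [0.016,-0.048,0,0,0,0,1]
  ]
}}

```text
time_s: 2.02
position: [0.5356, 0.0034, 0.2313]
ee_rot: [0.0, 0.992, 0.124, -0.0]
contact_force: [1.3, -0.1, 1.0]
width: 0.0852
grasp_force: 0.0
```

Call:
{"api": "step_arm", "payload": {
  "deltas": [
    [0.016,-0.048,0,0,0,0,1],
    [0.016,-0.048,0,0,0,0,1],
    [0.016,-0.048,0,0,0,0,1],
    [0,0,0,0,0,-0.18,1],
    [0,0,0,0,0,-0.18,1]
  ]
}}

```text
time_s: 2.65
position: [0.5466, 0.1539, 0.231]
ee_rot: [0.0, 0.953, 0.303, -0.0]
contact_force: [-1.1, -0.8, -0.3]
width: 0.0853
grasp_force: 0.0
```

Call:
{"api": "step_arm", "payload": {
  "deltas": [
    [0,0,0,0,0,-0.18,1],
    [0,0,0,0,0,-0.18,1],
    [0,0,0,0,0,-0.18,1],
    [0,0,0,0,0,-0.18,1],
    [0,0,0,0,0,-0.18,1]
  ]
}}

```text
time_s: 3.28
position: [0.5468, 0.1531, 0.231]
ee_rot: [0.0, 0.727, 0.687, -0.0]
contact_force: [0.1, -0.7, -0.3]
width: 0.0855
grasp_force: 0.0
```

```bash
cat >> h.py <<'E'
def disc(c,mask,h):
    """largest blob -> fitted ellipse centre, cast on height h, and width there"""
    mask=cv2.morphologyEx(mask.astype(np.uint8),cv2.MORPH_OPEN,np.ones((3,3),np.uint8))
    k=max(cv2.findContours(mask,cv2.RETR_EXTERNAL,cv2.CHAIN_APPROX_NONE)[0],key=cv2.contourArea)
    k=cv2.convexHull(k)[:,0]
    P=np.array([ray(c,u,v,h) for u,v in k])
    A=np.c_[2*P[:,:2],np.ones(len(P))]; s=np.linalg.lstsq(A,(P[:,:2]**2).sum(1),rcond=None)[0]
    return s[:2],np.sqrt(s[2]+s[0]**2+s[1]**2)
E
python3 - <<'E'
from h import *
np.set_printoptions(precision=4,suppress=True)
s=robot.get_state(); print({k:s[k] for k in("time_s","position","ee_rot","joints","contact_force","torque")})
c=read_camera("wrist"); np.savez("w2.npz",**c); cv2.imwrite("pics/w2.png",c["frame"])
w=dict(np.load("w1.npz")); w["frame"]=w["frame"]
hsv=cv2.cvtColor(w["frame"],cv2.COLOR_BGR2HSV); P=world(w)
near=np.zeros(hsv.shape[:2],bool); near[60:165,170:280]=1
m=near&(hsv[...,1]>80)&(hsv[...,0]<25)
print("reel colour",disc(w,m,.094),"z",np.median(P[m][:,2]))
m=near&(P[...,2]>.088)&(P[...,2]<.1); print("reel depth",disc(w,m,.094))
m=near&(P[...,2]>.102)&(P[...,2]<.13); print("tip",P[m].mean(0),m.sum(),P[m][:,2].max())
P=world(c); d=np.hypot(P[...,0]-.5475,P[...,1]-.157)
m=(d<.03)&(P[...,2]>.022)&(P[...,2]<.035); print("ring depth",disc(c,m,.028),np.median(P[m][:,2]),P[m].mean(0))
hsv=cv2.cvtColor(c["frame"],cv2.COLOR_BGR2HSV); m2=(d<.035)&(hsv[...,1]<50)&(hsv[...,2]>140); print("ring col",disc(c,m2,.028),m2.sum(),m.sum())
E
```

```text
{'time_s': 3.275, 'position': array([0.5468, 0.1531, 0.231 ]), 'ee_rot': array([ 0.0001,  0.7266,  0.6871, -0.0004]), 'joints': array([ 0.2097,  0.3898, -0.6794,  1.7412,  0.2708,  1.1068, -0.6115]), 'contact_force': array([ 0.084 , -0.6711, -0.3007]), 'torque': array([-0.0109,  0.0074,  0.0183])}
reel colour (array([ 0.5732, -0.1995]), np.float64(0.03218406521265813)) z 0.09438643015540413
reel depth (array([ 0.5734, -0.1995]), np.float64(0.03160176199736119))
tip [ 0.574  -0.2001  0.11  ] 276 0.1169632283941161
ring depth (array([0.5493, 0.1587]), np.float64(0.021936491222560882)) 0.02821248484755126 [0.5492 0.1592 0.028 ]
ring col (array([0.5496, 0.1591]), np.float64(0.022195065914851545)) 813 716
```

View pics/w2.png

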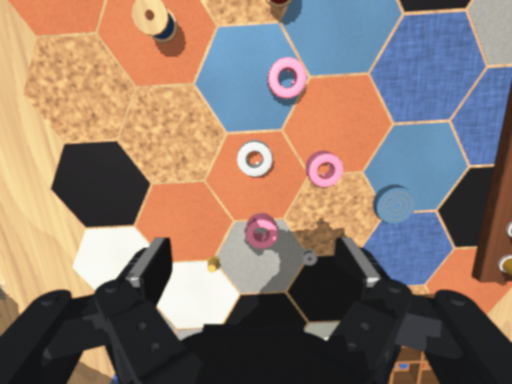

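The wrist view shows the aluminium ring at about (255,159). The pink rings are at (287,77), (324,169) and (262,231), and the blue tin lid is at (393,204). I'm winding the wrist back for the screwing and descending part of the way.

Call:
{"api": "step_arm", "payload": {
  "deltas": [
    [0,0,0.008,0,0,-0.18,1],
    [0,0,0.008,0,0,-0.18,1],
    [0,0,0.008,0,0,-0.18,1],
    [0,0,0.008,0,0,-0.18,1],
    [0,0,0.008,0,0,-0.18,1]
  ]
}}

```text
time_s: 3.95
position: [0.5468, 0.1533, 0.1908]
ee_rot: [-0.0, 0.357, 0.934, -0.0]
contact_force: [0.2, -0.5, -0.2]
width: 0.0852
grasp_force: 0.0
```

Call:
{"api": "step_arm", "payload": {
  "deltas": [
    [0,0,0.008,0,0,-0.18,1],
    [0,0,0.008,0,0,-0.18,1],
    [0,0,0.008,0,0,-0.18,1],
    [0,0,0.008,0,0,-0.18,1],
    [0,0,0.008,0,0,-0.18,1]
  ]
}}

```text
time_s: 4.58
position: [0.5468, 0.1533, 0.1507]
ee_rot: [-0.0, -0.085, 0.996, -0.0]
contact_force: [0.1, -0.9, 0.1]
width: 0.0855
grasp_force: 0.0
```

Call:
{"api": "step_arm", "payload": {
  "deltas": [
    [0,0,0,0,0,-0.18,1],
    [0,0,0,0,0,-0.18,1],
    [0,0,0,0,0,-0.18,1],
    [0,0,0,0,0,0,1]
  ]
}}

```text
time_s: 5.08
position: [0.5467, 0.1535, 0.1507]
ee_rot: [-0.001, -0.345, 0.939, 0.0]
contact_force: [0.3, -0.3, 0.0]
width: 0.0852
grasp_force: 0.0
```

```bash
cat >> h.py <<'E'
from scipy.spatial.transform import Rotation as Ro
def rot(s): return Ro.from_quat(s["ee_rot"],scalar_first=True).as_matrix()
E
python3 - <<'E'
from h import *
np.set_printoptions(precision=4,suppress=True)
s=robot.get_state(); print({k:s[k] for k in("time_s","position","ee_rot","joints")})
c=read_camera("wrist"); np.savez("w3.npz",**c); cv2.imwrite("pics/w3.png",c["frame"])
P=world(c); d=np.hypot(P[...,0]-.549,P[...,1]-.158)
m=(d<.03)&(P[...,2]>.022)&(P[...,2]<.035); a,_=disc(c,m,.028);print("ring depth",a,_,np.median(P[m][:,2]))
hsv=cv2.cvtColor(c["frame"],cv2.COLOR_BGR2HSV); m2=(d<.035)&(hsv[...,1]<50)&(hsv[...,2]>140); print("ring col",disc(c,m2,.028),m2.sum(),m.sum())
g=np.r_[(a+[.5494,.1588])/2,.0]; print(g,"tool delta",rot(s).T@(g-s["position"]))
E
```

```text
{'time_s': 5.075, 'position': array([0.5467, 0.1535, 0.1507]), 'ee_rot': array([-0.0006, -0.3451,  0.9386,  0.0001]), 'joints': array([ 0.4837,  0.6853, -1.1231,  1.806 ,  0.6906,  1.1083,  1.3897])}
ring depth [0.5491 0.1571] 0.02201477100418603 0.028240100038497196
ring col (array([0.5489, 0.1575]), np.float64(0.021868839959037403)) 1093 1128
[0.5493 0.1579 0.    ] tool delta [-0.005   0.0016  0.1507]
```

Call:
{"api": "step_arm", "payload": {
  "deltas": [
    [-0.005,0.0015,0.04,0,0,0,1],
    [0,0,0.04,0,0,0,1],
    [0,0,0.035,0,0,0,1],
    [0,0,0.02,0,0,0,1],
    [0,0,0.012,0,0,0,1]
  ]
}}

```text
time_s: 5.75
position: [0.5496, 0.1589, 0.0038]
ee_rot: [-0.0, -0.346, 0.938, -0.0]
contact_force: [-0.2, 0.4, 0.9]
width: 0.0854
grasp_force: 0.0
```

```bash
python3 - <<'E'
from h import *
np.set_printoptions(precision=4,suppress=True)
s=robot.get_state(); print({k:s[k] for k in("time_s","position","ee_rot","joints","contact_force")})
c=read_camera("wrist"); cv2.imwrite("pics/w4.png",c["frame"])
E
```

```text
{'time_s': 5.75, 'position': array([0.5496, 0.1589, 0.0038]), 'ee_rot': array([-0.0001, -0.3461,  0.9382, -0.0001]), 'joints': array([ 0.3493,  0.8689, -0.9327,  1.8615,  0.8985,  0.9012,  1.2483]), 'contact_force': array([-0.1641,  0.3897,  0.9419])}
```

View pics/w4.png

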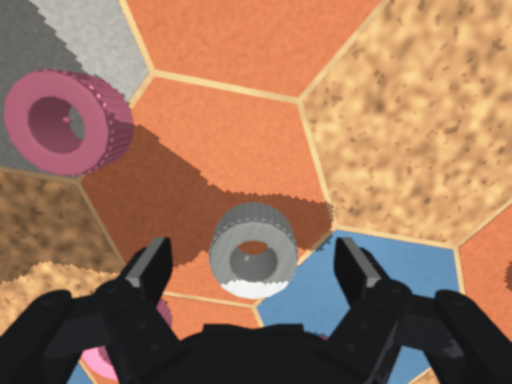

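The ring, at about (253,252), sits midway between the open fingers at (150,270) and (355,270). Closing now.

Call:
{"api": "step_arm", "payload": {
  "deltas": [
    [0,0,0,0,0,0,0],
    [0,0,0,0,0,0,0],
    [0,0,0,0,0,0,0],
    [0,0,0,0,0,0,0]
  ],
  "grip_force": 40
}}

```text
time_s: 6.3
position: [0.5501, 0.1591, 0.0054]
ee_rot: [0.001, -0.347, 0.938, -0.0]
contact_force: [-3.3, -2.1, 11.4]
width: 0.0429
grasp_force: 39.2
```

```bash
python3 - <<'E'
from h import *
np.set_printoptions(precision=4,suppress=True)
s=robot.get_state(); print({k:s[k] for k in("time_s","position","ee_rot","joints","contact_force","torque","width","grasp_force")})
c=read_camera("wrist"); np.savez("w5.npz",**c)
R=rot(s); P=(world(c)-s["position"])@R
# ring top in tool frame: points near tool axis, above table
d=np.hypot(P[...,0],P[...,1]); hsv=cv2.cvtColor(c["frame"],cv2.COLOR_BGR2HSV)
m=(d<.035)&(P[...,2]<-.018)&(P[...,2]>-.032)&(hsv[...,2]>70)&(hsv[...,1]<60)
print(m.sum(),P[m].mean(0),np.percentile(P[m],[2,98],axis=0))
E
```

```text
{'time_s': 6.3, 'position': array([0.5501, 0.1591, 0.0054]), 'ee_rot': array([ 0.0006, -0.3471,  0.9378, -0.0002]), 'joints': array([ 0.3506,  0.867 , -0.9351,  1.8612,  0.8979,  0.9027,  1.2505]), 'contact_force': array([-3.3147, -2.1065, 11.378 ]), 'torque': array([-0.3577,  0.6054,  0.0571]), 'width': 0.04290324414201966, 'grasp_force': 39.155712900683284}
4692 [ 0.0039 -0.0009 -0.0227] [[-0.0175 -0.026  -0.0282]
 [ 0.0224  0.0242 -0.0186]]
```

Call:
{"api": "step_arm", "payload": {
  "deltas": [
    [0,0,-0.005,0,0,0,0],
    [0,0,-0.03,0,0,0,0],
    [0,0,-0.05,0,0,0,0],
    [0,0,-0.03,0,0,0,0],
    [0,0,0,0,0,0,0]
  ]
}}

```text
time_s: 6.98
position: [0.5505, 0.1592, 0.1216]
ee_rot: [0.002, -0.347, 0.938, -0.0]
contact_force: [-0.4, -0.6, -1.7]
width: 0.0428
grasp_force: 41.0
```

```bash
python3 - <<'E'
from h import *
np.set_printoptions(precision=4,suppress=True)
s=robot.get_state(); print({k:s[k] for k in("time_s","position","ee_rot","joints","contact_force","torque","width","grasp_force")})
c=read_camera("wrist"); np.savez("w6.npz",**c); cv2.imwrite("pics/w6.png",c["frame"])
P=(world(c)-s["position"])@rot(s)
d=np.hypot(P[...,0],P[...,1])
for x in range(-24,25,6):
  m=(d<.026)&(abs(P[...,0]-x/1e3)<.003)&(abs(P[...,1])<.010)&(P[...,2]>-.05)&(P[...,2]<.01)
  if m.sum()>5: print(x,m.sum(),np.percentile(P[m][:,2],[5,25,50,75,95]))
E
```

```text
{'time_s': 6.975, 'position': array([0.5505, 0.1592, 0.1216]), 'ee_rot': array([ 0.0017, -0.347 ,  0.9378, -0.0004]), 'joints': array([ 0.4456,  0.7216, -1.0826,  1.8168,  0.7321,  1.0639,  1.361 ]), 'contact_force': array([-0.4288, -0.6448, -1.7066]), 'torque': array([ 0.0399,  0.018 , -0.0222]), 'width': 0.04284104407381606, 'grasp_force': 41.009747413918376}
-18 251 [-0.0236 -0.0231 -0.0227 -0.0224 -0.0219]
-12 874 [-0.0235 -0.0228 -0.0206 -0.0104  0.0001]
-6 583 [-0.0229 -0.0197 -0.0127 -0.0049  0.001 ]
0 24 [-0.0211 -0.0173 -0.013  -0.005   0.0003]
6 18 [-0.0232 -0.0229 -0.0224 -0.0218 -0.021 ]
12 266 [-0.0237 -0.0233 -0.0228 -0.0224 -0.0218]
18 531 [-0.0239 -0.0232 -0.0228 -0.0223 -0.013 ]
24 759 [-0.0228 -0.0201 -0.0139 -0.0062  0.0007]
```

View pics/w6.png

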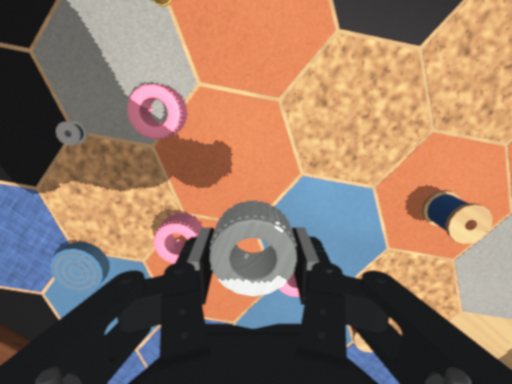

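The ring, at about (252,250), is held level: its top lies 22.8 mm behind the TCP everywhere, so its underside is 5 mm below the TCP. I'm carrying it to a spot where the wrist camera sees the spindle.

Call:
{"api": "step_arm", "payload": {
  "deltas": [
    [0.0166,-0.041,-0.008,0,0,0,0],
    [0.0166,-0.041,-0.008,0,0,0,0],
    [0.0166,-0.041,-0.008,0,0,0,0],
    [0.0166,-0.041,-0.008,0,0,0,0],
    [0.0166,-0.041,-0.008,0,0,0,0]
  ]
}}

```text
time_s: 7.65
position: [0.6199, -0.0523, 0.1584]
ee_rot: [-0.001, -0.347, 0.938, 0.0]
contact_force: [-0.2, 0.5, -0.2]
width: 0.0428
grasp_force: 41.0
```

Call:
{"api": "step_arm", "payload": {
  "deltas": [
    [0.0166,-0.041,0,0,0,0,0],
    [0.0166,-0.041,0,0,0,0,0],
    [0,0,0,0,0,0,0]
  ]
}}

```text
time_s: 8.02
position: [0.6482, -0.1385, 0.1574]
ee_rot: [-0.001, -0.345, 0.939, 0.0]
contact_force: [-0.1, 0.8, -1.2]
width: 0.0429
grasp_force: 41.1
```

```bash
cat > meas.py <<'E'
from h import *
np.set_printoptions(precision=4,suppress=True)
s=robot.get_state(); print({k:s[k] for k in("time_s","position","ee_rot","joints","contact_force","torque","width","grasp_force")})
c=read_camera("wrist"); np.savez("wl.npz",**c); cv2.imwrite("pics/wl.png",c["frame"])
W=world(c); R=rot(s); hsv=cv2.cvtColor(c["frame"],cv2.COLOR_BGR2HSV)
P=(W-s["position"])@R
def fit(q):
    A=np.c_[2*q,np.ones(len(q))]; x=np.linalg.lstsq(A,(q**2).sum(1),rcond=None)[0]; return x[:2],np.sqrt(x[2]+x[:2]@x[:2])
# ring top rim in tool frame: annulus points; outer/inner edge
m=(np.hypot(P[...,0],P[...,1])<.027)&(P[...,2]>-.0255)&(P[...,2]<-.020)&(hsv[...,1]<60)
q=P[m]; zt=-.0228
hull=cv2.convexHull(np.argwhere(m)[:,::-1].astype(np.int32))[:,0]
h=np.array([R.T@(ray(c,u,v,s["position"][2]-zt*1.0)-s["position"]) for u,v in hull])
print("ring top pts",m.sum(),"x",np.percentile(q[:,0],[.5,99.5]),"y",np.percentile(q[:,1],[.5,99.5]),"hull fit",fit(h[:,:2]))
near=np.hypot(W[...,0]-.573,W[...,1]+.1995)<.04
m=near&(hsv[...,1]>80)&(hsv[...,0]<25)&(W[...,2]>.085); a,r=disc(c,m,.094); print("reel",a,r,m.sum())
m=near&(W[...,2]>.085)&(W[...,2]<.1); print("reel depth",disc(c,m,.094))
m=near&(W[...,2]>.103)&(W[...,2]<.13); print("tip",W[m].mean(0),m.sum(),W[m][:,2].max())
print("reel in tool",R.T@(np.r_[a,.094]-s["position"]))
E
python3 meas.py
```

```text
{'time_s': 8.025, 'position': array([ 0.6482, -0.1385,  0.1574]), 'ee_rot': array([-0.0009, -0.3447,  0.9387,  0.0002]), 'joints': array([ 0.8352,  0.8119, -1.0634,  1.5504,  0.7392,  1.2273,  1.9192]), 'contact_force': array([-0.085 ,  0.813 , -1.2416]), 'torque': array([ 0.0252,  0.0409, -0.0117]), 'width': 0.042912511613507565, 'grasp_force': 41.054396498948336}
ring top pts 4183 x [-0.0193  0.0227] y [-0.0228  0.023 ] hull fit (array([ 0.003 , -0.0004]), np.float64(0.02356611967099177))
reel [ 0.5735 -0.1996] 0.03152300189956542 6504
reel depth (array([ 0.5734, -0.1998]), np.float64(0.0316258215414402))
tip [ 0.5738 -0.1994  0.1108] 564 0.11733865827579934
reel in tool [0.0964 0.0016 0.0636]
```

View pics/wl.png

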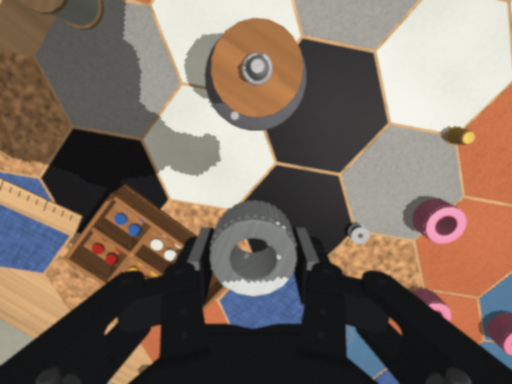

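The reel disc centre at (255,68) comes out at (0.5735, -0.1997), the same as at the earlier yaw. The ring sits about 1.5 mm along tool +x from the TCP. Next I centre it over the spindle and wind the wrist a bit more.

Call:
{"api": "step_arm", "payload": {
  "deltas": [
    [0.047,0.001,0,0,0,0,0],
    [0.048,0.0008,0,0,0,0,0],
    [0,0.0003,0.014,0,0,-0.18,0],
    [0,0.0003,0.014,0,0,-0.18,0],
    [0,0,0,0,0,0,0]
  ]
}}

```text
time_s: 8.7
position: [0.5738, -0.1934, 0.13]
ee_rot: [-0.0, -0.51, 0.86, 0.001]
contact_force: [0.3, 0.1, -1.1]
width: 0.043
grasp_force: 41.1
```

```bash
cat > st.py <<'E'
from h import *
np.set_printoptions(precision=4,suppress=True)
s=robot.get_state(); print({k:s[k] for k in("time_s","position","ee_rot","joints","contact_force","torque","width","grasp_force")})
R=rot(s); print("axis in tool",R.T@(np.array([.5735,-.1997,.0])-s["position"]),"tilt",R[:2,2],"ring z",s["position"][2]-.0052)
E
python3 st.py
```

```text
{'time_s': 8.7, 'position': array([ 0.5738, -0.1934,  0.13  ]), 'ee_rot': array([-0.0004, -0.5097,  0.8603,  0.0012]), 'joints': array([ 1.0534,  0.8122, -1.1526,  1.7229,  0.8046,  1.1654,  2.3061]), 'contact_force': array([ 0.3033,  0.1169, -1.0502]), 'torque': array([ 0.0358,  0.0663, -0.069 ]), 'width': 0.042969778081087796, 'grasp_force': 41.07468640431762}
axis in tool [ 0.0057 -0.0031  0.13  ] tilt [-0.0019  0.0016] ring z 0.12484038143219782
```

Call:
{"api": "step_arm", "payload": {
  "deltas": [
    [0,0,0,0,0,0,0]
  ]
}}

```text
time_s: 8.82
position: [0.5748, -0.1938, 0.1316]
ee_rot: [0.0, -0.508, 0.861, 0.0]
contact_force: [1.3, 0.6, -0.6]
width: 0.0431
grasp_force: 41.1
```

```bash
python3 st.py | tail -1
```

```text
axis in tool [ 0.0058 -0.0018  0.1316] tilt [0.0001 0.0004] ring z 0.12638618818434408
```

Call:
{"api": "step_arm", "payload": {
  "deltas": [
    [0.0043,-0.0015,0.002,0,0,0,0],
    [0,0,0.002,0,0,0,0],
    [0,0,0,0,0,0,0]
  ]
}}

```text
time_s: 9.2
position: [0.5738, -0.1991, 0.1272]
ee_rot: [-0.0, -0.509, 0.861, 0.0]
contact_force: [-0.3, 0.8, -0.7]
width: 0.0427
grasp_force: 41.1
```

```bash
python3 st.py
```

```text
{'time_s': 9.2, 'position': array([ 0.5738, -0.1991,  0.1272]), 'ee_rot': array([-0.0001, -0.5092,  0.8607,  0.    ]), 'joints': array([ 1.0582,  0.816 , -1.1478,  1.7217,  0.8099,  1.1609,  2.3115]), 'contact_force': array([-0.3332,  0.8281, -0.7163]), 'torque': array([ 0.0056,  0.0391, -0.0387]), 'width': 0.04269307031429507, 'grasp_force': 41.078916415572166}
axis in tool [ 0.0006 -0.      0.1272] tilt [-0.0002  0.    ] ring z 0.12201110564138522
```

Call:
{"api": "step_arm", "payload": {
  "deltas": [
    [-0.0009,0.0003,0.004,0,0,0,0],
    [0,0,0.005,0,0,0,0],
    [0,0,0.005,0,0,0,0],
    [0,0,0.003,0,0,0,0],
    [0,0,0,0,0,0,0]
  ]
}}

```text
time_s: 9.82
position: [0.5739, -0.1981, 0.11]
ee_rot: [-0.0, -0.51, 0.86, 0.0]
contact_force: [1.0, -0.2, -0.7]
width: 0.043
grasp_force: 41.1
```

```bash
python3 st.py
```

```text
{'time_s': 9.825, 'position': array([ 0.5739, -0.1981,  0.11  ]), 'ee_rot': array([-0.0001, -0.5095,  0.8604,  0.0002]), 'joints': array([ 1.0469,  0.8346, -1.1296,  1.7325,  0.8304,  1.1371,  2.2978]), 'contact_force': array([ 0.9986, -0.1661, -0.687 ]), 'torque': array([0.0161, 0.0642, 0.0132]), 'width': 0.04299334258876821, 'grasp_force': 41.078639505431056}
axis in tool [ 0.0016 -0.0005  0.11  ] tilt [-0.0004  0.0003] ring z 0.10479985873753467
```

The ring slid over the tip with no contact force. Next I lower it gently to the thread ends.

Call:
{"api": "step_arm", "payload": {
  "deltas": [
    [0,0,0.0015,0,0,0,0],
    [0,0,0.0015,0,0,0,0],
    [0,0,0.0015,0,0,0,0],
    [0,0,0,0,0,0,0]
  ]
}}

```text
time_s: 10.32
position: [0.574, -0.1982, 0.1057]
ee_rot: [-0.0, -0.509, 0.86, 0.0]
contact_force: [-0.5, 0.8, -0.4]
width: 0.0434
grasp_force: 41.1
```

```bash
python3 st.py
```

```text
{'time_s': 10.325, 'position': array([ 0.574 , -0.1982,  0.1057]), 'ee_rot': array([-0.    , -0.5095,  0.8605,  0.0001]), 'joints': array([ 1.0443,  0.8393, -1.1247,  1.735 ,  0.8359,  1.1309,  2.2944]), 'contact_force': array([-0.4932,  0.7817, -0.3763]), 'torque': array([ 0.0323,  0.035 , -0.0031]), 'width': 0.04340311809606323, 'grasp_force': 41.07841827906668}
axis in tool [ 0.0016 -0.0004  0.1057] tilt [-0.0002  0.0001] ring z 0.10045393354864747
```

Call:
{"api": "step_arm", "payload": {
  "deltas": [
    [0,0,0.001,0,0,0,0],
    [0,0,0.001,0,0,0,0],
    [0,0,0,0,0,0,0]
  ]
}}

```text
time_s: 10.7
position: [0.5742, -0.1982, 0.104]
ee_rot: [0.0, -0.509, 0.86, -0.0]
contact_force: [-1.0, -0.8, 3.7]
width: 0.0428
grasp_force: 41.6
```

```bash
python3 st.py
```

```text
{'time_s': 10.7, 'position': array([ 0.5742, -0.1982,  0.104 ]), 'ee_rot': array([ 0.0001, -0.5095,  0.8605, -0.0002]), 'joints': array([ 1.0431,  0.8411, -1.1229,  1.7357,  0.8384,  1.1283,  2.2929]), 'contact_force': array([-0.9524, -0.8221,  3.6783]), 'torque': array([-0.0959,  0.2187,  0.0156]), 'width': 0.04281714511562495, 'grasp_force': 41.57224506139755}
axis in tool [ 0.0016 -0.      0.104 ] tilt [ 0.0004 -0.0002] ring z 0.09884955611095918
```

The ring touches the thread at z of about 0.099 with 4 N. I start turning clockwise (+wz) while following the lead.

Call:
{"api": "step_arm", "payload": {
  "deltas": [
    [0,-0.0003,0.0004,0,0,0.18,0],
    [0,-0.0003,0.0004,0,0,0.18,0],
    [0,-0.0003,0.0005,0,0,0.18,0],
    [0,-0.0003,0.0005,0,0,0.18,0],
    [0,-0.0003,0.0005,0,0,0.18,0]
  ]
}}

```text
time_s: 11.32
position: [0.5751, -0.1998, 0.1019]
ee_rot: [0.0, -0.081, 0.997, -0.0]
contact_force: [-3.1, -2.7, 6.6]
width: 0.0429
grasp_force: 41.8
```

```bash
python3 st.py
```

```text
{'time_s': 11.325, 'position': array([ 0.5751, -0.1998,  0.1019]), 'ee_rot': array([ 0.0001, -0.0814,  0.9967, -0.0004]), 'joints': array([ 0.9509,  0.7431, -0.9467,  1.7361,  0.6939,  1.0342,  1.4862]), 'contact_force': array([-3.0678, -2.7002,  6.5839]), 'torque': array([-0.5626,  0.7728, -0.0255]), 'width': 0.04287593788939409, 'grasp_force': 41.825704369693995}
axis in tool [0.0016 0.0004 0.1019] tilt [ 0.0003 -0.0009] ring z 0.09672084545224949
```

Call:
{"api": "step_arm", "payload": {
  "deltas": [
    [0.0003,-0.0005,0.0002,0,0,0.18,0],
    [0,-0.0003,0.0003,0,0,0.18,0],
    [0,-0.0003,0.0004,0,0,0.18,0],
    [0,-0.0003,0.0004,0,0,0.18,0],
    [0,-0.0003,0.0004,0,0,0.18,0]
  ]
}}

```text
time_s: 11.95
position: [0.5743, -0.2011, 0.0999]
ee_rot: [-0.0, 0.36, 0.933, -0.0]
contact_force: [-3.5, -1.4, 2.8]
width: 0.043
grasp_force: 41.5
```

```bash
python3 st.py
```

```text
{'time_s': 11.95, 'position': array([ 0.5743, -0.2011,  0.0999]), 'ee_rot': array([-0.    ,  0.3601,  0.9329, -0.0002]), 'joints': array([ 0.8344,  0.6622, -0.7537,  1.7411,  0.5408,  0.9578,  0.6986]), 'contact_force': array([-3.4565, -1.4443,  2.7721]), 'torque': array([-0.1507,  0.6546,  0.0271]), 'width': 0.04301883111354651, 'grasp_force': 41.49236605502665}
axis in tool [0.0016 0.0006 0.0999] tilt [-0.0002 -0.0003] ring z 0.09472973318533932
```

Call:
{"api": "step_arm", "payload": {
  "deltas": [
    [0.0002,-0.0006,0.0004,0,0,0.18,0],
    [0,-0.0003,0.0004,0,0,0.18,0],
    [0,-0.0003,0.0004,0,0,0.18,0],
    [0,-0.0003,0.0005,0,0,0.18,0],
    [0,-0.0003,0.0005,0,0,0.18,0]
  ]
}}

```text
time_s: 12.58
position: [0.5728, -0.2017, 0.0978]
ee_rot: [0.0, 0.73, 0.683, -0.0]
contact_force: [-1.2, 0.8, 5.0]
width: 0.0428
grasp_force: 41.6
```

```bash
python3 st.py
```

```text
{'time_s': 12.575, 'position': array([ 0.5728, -0.2017,  0.0978]), 'ee_rot': array([ 0.0001,  0.73  ,  0.6835, -0.    ]), 'joints': array([ 0.6975,  0.6021, -0.5501,  1.7503,  0.3881,  0.8991, -0.0853]), 'contact_force': array([-1.1717,  0.7682,  5.0035]), 'torque': array([0.0214, 0.4875, 0.0113]), 'width': 0.04280343008878679, 'grasp_force': 41.578142400830984}
axis in tool [0.0021 0.0005 0.0978] tilt [ 0.0002 -0.0002] ring z 0.09261258667945953
```

Call:
{"api": "step_arm", "payload": {
  "deltas": [
    [0,-0.0003,0.0001,0,0,0.18,0],
    [0,-0.0003,0.0003,0,0,0.18,0],
    [0,-0.0003,0.0004,0,0,0.18,0],
    [0,0,0,0,0,0,0]
  ]
}}

```text
time_s: 13.08
position: [0.572, -0.2012, 0.0969]
ee_rot: [0.0, 0.884, 0.467, -0.0]
contact_force: [0.0, 0.8, 1.2]
width: 0.0428
grasp_force: 41.2
```

```bash
python3 st.py
```

```text
{'time_s': 13.075, 'position': array([ 0.572 , -0.2012,  0.0969]), 'ee_rot': array([ 0.0001,  0.8842,  0.4672, -0.    ]), 'joints': array([ 0.608 ,  0.576 , -0.4264,  1.7563,  0.2986,  0.8736, -0.5497]), 'contact_force': array([0.0145, 0.796 , 1.2249]), 'torque': array([0.0702, 0.0069, 0.007 ]), 'width': 0.04283118689148273, 'grasp_force': 41.184682035818696}
axis in tool [0.0021 0.0004 0.0969] tilt [ 0.     -0.0003] ring z 0.09166494387038014
```

Call:
{"api": "step_arm", "payload": {
  "deltas": [
    [0,-0.0003,0.0004,0,0,0.18,0],
    [0,-0.0003,0.0005,0,0,0.18,0],
    [0,-0.0003,0.0004,0,0,0.18,0],
    [0,-0.0003,0.0005,0,0,0.18,0]
  ]
}}

```text
time_s: 13.58
position: [0.5712, -0.2005, 0.0949]
ee_rot: [-0.0, 0.992, 0.125, -0.0]
contact_force: [-0.0, -0.1, 0.9]
width: 0.0429
grasp_force: 41.3
```

```bash
python3 st.py
```

```text
{'time_s': 13.575, 'position': array([ 0.5712, -0.2005,  0.0949]), 'ee_rot': array([-0.0001,  0.9922,  0.1248, -0.    ]), 'joints': array([ 0.4833,  0.5534, -0.2589,  1.7643,  0.1803,  0.8472, -1.179 ]), 'contact_force': array([-0.0359, -0.1037,  0.8511]), 'torque': array([0.0087, 0.0145, 0.0143]), 'width': 0.042865457333449986, 'grasp_force': 41.27176179550588}
axis in tool [ 0.0025 -0.0002  0.0949] tilt [-0.0001  0.0002] ring z 0.08971101419161444
```

Call:
{"api": "step_arm", "payload": {
  "deltas": [
    [0,-0.0003,0.0004,0,0,0.18,0],
    [0,-0.0003,0.0005,0,0,0.18,0]
  ]
}}

```text
time_s: 13.82
position: [0.571, -0.1999, 0.094]
ee_rot: [-0.0, 0.998, -0.055, -0.0]
contact_force: [0.3, 0.5, 0.2]
width: 0.043
grasp_force: 41.3
```

```bash
python3 st.py
```

```text
{'time_s': 13.825, 'position': array([ 0.571 , -0.1999,  0.094 ]), 'ee_rot': array([-0.0001,  0.9985, -0.0548, -0.0001]), 'joints': array([ 0.4187,  0.5468, -0.1745,  1.7679,  0.1215,  0.8377, -1.4929]), 'contact_force': array([0.3398, 0.5081, 0.1811]), 'torque': array([0.0143, 0.0388, 0.0182]), 'width': 0.04298170032496514, 'grasp_force': 41.268812315538526}
axis in tool [ 0.0025 -0.0004  0.094 ] tilt [-0.0002  0.0003] ring z 0.0887712884276662
```

Call:
{"api": "step_arm", "payload": {
  "deltas": [
    [0,-0.0003,0.0004,0,0,0.18,0],
    [0,-0.0003,0.0004,0,0,0.18,0]
  ]
}}

```text
time_s: 14.08
position: [0.5711, -0.1993, 0.0931]
ee_rot: [-0.0, 0.973, -0.233, -0.0]
contact_force: [0.4, 0.6, 0.2]
width: 0.0428
grasp_force: 41.3
```

```bash
python3 st.py
```

```text
{'time_s': 14.075, 'position': array([ 0.5711, -0.1993,  0.0931]), 'ee_rot': array([-0.0001,  0.9726, -0.2327, -0.0002]), 'joints': array([ 0.3533,  0.5432, -0.0898,  1.7709,  0.0625,  0.8306, -1.8063]), 'contact_force': array([0.3569, 0.5792, 0.1637]), 'torque': array([ 0.0188,  0.0201, -0.0023]), 'width': 0.04278927610450053, 'grasp_force': 41.257154708728194}
axis in tool [ 0.0023 -0.0007  0.0931] tilt [-0.0003  0.0003] ring z 0.08791736172036842
```

Call:
{"api": "step_arm", "payload": {
  "deltas": [
    [0,-0.0003,0.0005,0,0,0.18,0],
    [0,-0.0003,0.0004,0,0,0.18,0]
  ]
}}

```text
time_s: 14.32
position: [0.5714, -0.1987, 0.0922]
ee_rot: [-0.0, 0.915, -0.403, -0.0]
contact_force: [0.4, 0.1, 0.2]
width: 0.0429
grasp_force: 41.3
```

```bash
python3 st.py
```

```text
{'time_s': 14.325, 'position': array([ 0.5714, -0.1987,  0.0922]), 'ee_rot': array([-0.0001,  0.9152, -0.403 , -0.0002]), 'joints': array([ 0.2874,  0.5429, -0.0046,  1.7734,  0.003 ,  0.8258, -2.1189]), 'contact_force': array([0.4121, 0.069 , 0.1874]), 'torque': array([ 0.0177, -0.0017, -0.0055]), 'width': 0.0429088193038465, 'grasp_force': 41.26397022977471}
axis in tool [ 0.0021 -0.0009  0.0922] tilt [-0.0004  0.0003] ring z 0.08700157771256069
```

Call:
{"api": "step_arm", "payload": {
  "deltas": [
    [0,-0.0003,0.0005,0,0,0.18,0],
    [0,-0.0003,0.0004,0,0,0.18,0]
  ]
}}

```text
time_s: 14.58
position: [0.5719, -0.1984, 0.0913]
ee_rot: [-0.0, 0.828, -0.56, -0.0]
contact_force: [-0.5, 1.0, 0.2]
width: 0.0428
grasp_force: 41.3
```

```bash
python3 st.py
```

```text
{'time_s': 14.575, 'position': array([ 0.5719, -0.1984,  0.0913]), 'ee_rot': array([-0.    ,  0.8283, -0.5603, -0.0003]), 'joints': array([ 0.2215,  0.5457,  0.081 ,  1.7753, -0.0576,  0.8233, -2.4304]), 'contact_force': array([-0.4559,  0.9538,  0.1819]), 'torque': array([0.0467, 0.0174, 0.0139]), 'width': 0.04280492883392668, 'grasp_force': 41.2681164778769}
axis in tool [ 0.0019 -0.001   0.0913] tilt [-0.0004  0.0003] ring z 0.0860831170478054
```

No stop yet after about 0.96 turn. I release, recentre, wind the wrist back and regrip.

Call:
{"api": "step_arm", "payload": {
  "deltas": [
    [0,0,0,0,0,0,0.8],
    [0,0,0,0,0,0,0.8],
    [0.0019,-0.001,0,0,0,0,0.8],
    [0,0,0,0,0,-0.18,0.8],
    [0,0,0,0,0,-0.18,0.8]
  ]
}}

```text
time_s: 15.2
position: [0.5737, -0.2001, 0.0914]
ee_rot: [-0.0, 0.917, -0.399, -0.0]
contact_force: [0.2, -0.8, -0.0]
width: 0.0686
grasp_force: 0.0
```

Call:
{"api": "step_arm", "payload": {
  "deltas": [
    [0,0,0,0,0,-0.18,0.8],
    [0,0,0,0,0,-0.18,0.8],
    [0,0,0,0,0,-0.18,0.8],
    [0,0,0,0,0,-0.18,0.8],
    [0,0,0,0,0,-0.18,0.8]
  ]
}}

```text
time_s: 15.82
position: [0.5736, -0.2002, 0.0915]
ee_rot: [-0.0, 0.999, 0.039, 0.0]
contact_force: [0.0, -0.3, 0.5]
width: 0.0684
grasp_force: 0.0
```

Call:
{"api": "step_arm", "payload": {
  "deltas": [
    [0,0,0,0,0,-0.18,0.8],
    [0,0,0,0,0,-0.18,0.8],
    [0,0,0,0,0,-0.18,0.8],
    [0,0,0,0,0,-0.18,0.8],
    [0,0,0,0,0,-0.18,0.8]
  ]
}}

```text
time_s: 16.45
position: [0.5736, -0.2003, 0.0915]
ee_rot: [0.0, 0.883, 0.47, 0.0]
contact_force: [-0.5, 0.4, 0.0]
width: 0.0684
grasp_force: 0.0
```

Call:
{"api": "step_arm", "payload": {
  "deltas": [
    [0,0,0,0,0,-0.18,0.8],
    [0,0,0,0,0,-0.18,0.8],
    [0,0,0,0,0,0,0.8],
    [0,0,0,0,0,0,0.8]
  ]
}}

```text
time_s: 16.95
position: [0.5736, -0.2002, 0.0915]
ee_rot: [-0.0, 0.788, 0.616, 0.0]
contact_force: [-0.2, 0.4, -0.0]
width: 0.0685
grasp_force: 0.0
```

```bash
python3 st.py; python3 - <<'E'
from h import *
c=read_camera("wrist"); np.savez("w8.npz",**c); cv2.imwrite("pics/w8.png",c["frame"])
E
```

```text
{'time_s': 16.95, 'position': array([ 0.5736, -0.2002,  0.0915]), 'ee_rot': array([-0.    ,  0.7878,  0.6159,  0.0001]), 'joints': array([ 0.6668,  0.6027, -0.5114,  1.7536,  0.3675,  0.8816, -0.2501]), 'contact_force': array([-0.2266,  0.4226, -0.0189]), 'torque': array([ 0.0305, -0.0342,  0.0059]), 'width': 0.06846531576029324, 'grasp_force': 0.0}
axis in tool [ 0.0004 -0.0002  0.0915] tilt [0.     0.0001] ring z 0.08627238556242846
```

View pics/w8.png

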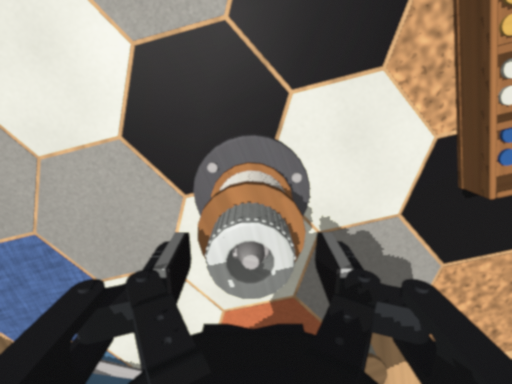

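The ring, at about (250,260), sits level and centred on the reel between the fingers. I regrip and keep turning.

Call:
{"api": "step_arm", "payload": {
  "deltas": [
    [0,0,0,0,0,0,0],
    [0,0,0,0,0,0,0],
    [0,0,0,0,0,0,0]
  ],
  "grip_force": 30
}}

```text
time_s: 17.38
position: [0.5736, -0.1998, 0.0915]
ee_rot: [-0.0, 0.787, 0.617, 0.0]
contact_force: [-0.1, 0.4, 0.0]
width: 0.0434
grasp_force: 30.3
```

```bash
python3 st.py; python3 - <<'E'
from h import *
c=dict(np.load("w8.npz")); P=world(c); d=np.hypot(P[...,0]-.5735,P[...,1]+.1997)
m=(d<.021)&(d>.0125)&(P[...,2]>.105); print("ring top z",np.median(P[m][:,2]),P[m].mean(0),m.sum())
m=(d<.031)&(d>.024)&(P[...,2]>.07)&(P[...,2]<.1); print("reel top z",np.percentile(P[m][:,2],[50,80,90]))
E
```

```text
{'time_s': 17.375, 'position': array([ 0.5736, -0.1998,  0.0915]), 'ee_rot': array([-0.    ,  0.7867,  0.6173,  0.    ]), 'joints': array([ 0.6666,  0.6027, -0.512 ,  1.7538,  0.368 ,  0.8817, -0.2475]), 'contact_force': array([-0.0927,  0.404 ,  0.0178]), 'torque': array([ 0.0284,  0.0693, -0.0513]), 'width': 0.043373021769736446, 'grasp_force': 30.3465224057436}
axis in tool [ 0.0001 -0.0002  0.0915] tilt [-0.  0.] ring z 0.08630945136739814
ring top z 0.11703031319998947 [ 0.57548186 -0.1943436   0.14341636] 6259
reel top z [0.08828245 0.0887658  0.08902196]
```

Call:
{"api": "step_arm", "payload": {
  "deltas": [
    [0,0,0.0005,0,0,0.18,0],
    [0,0,0.0004,0,0,0.18,0]
  ]
}}

```text
time_s: 17.62
position: [0.5736, -0.2, 0.0906]
ee_rot: [-0.0, 0.886, 0.464, 0.0]
contact_force: [-0.5, 0.6, 1.6]
width: 0.0433
grasp_force: 30.4
```

```bash
python3 st.py
```

```text
{'time_s': 17.625, 'position': array([ 0.5736, -0.2   ,  0.0906]), 'ee_rot': array([-0.0001,  0.8859,  0.4638,  0.0001]), 'joints': array([ 0.6055,  0.5869, -0.4271,  1.7564,  0.306 ,  0.8645, -0.5652]), 'contact_force': array([-0.4516,  0.5706,  1.5793]), 'torque': array([ 0.0428,  0.0036, -0.001 ]), 'width': 0.0432724055852391, 'grasp_force': 30.408658403903246}
axis in tool [ 0.0001 -0.0002  0.0906] tilt [0.     0.0002] ring z 0.08535618509136801
```

Call:
{"api": "step_arm", "payload": {
  "deltas": [
    [0,0,0.0005,0,0,0.18,0],
    [0,0,0.0004,0,0,0.18,0]
  ]
}}

```text
time_s: 17.88
position: [0.5737, -0.1999, 0.0898]
ee_rot: [0.0, 0.955, 0.298, 0.0]
contact_force: [0.3, 0.6, -0.3]
width: 0.0435
grasp_force: 30.4
```

```bash
python3 st.py
```

```text
{'time_s': 17.875, 'position': array([ 0.5737, -0.1999,  0.0898]), 'ee_rot': array([0.    , 0.9546, 0.2977, 0.0001]), 'joints': array([ 0.543 ,  0.5742, -0.3425,  1.759 ,  0.2452,  0.8502, -0.8777]), 'contact_force': array([ 0.3257,  0.5768, -0.3035]), 'torque': array([ 0.003 ,  0.0157, -0.0051]), 'width': 0.0434538222060846, 'grasp_force': 30.41707436554134}
axis in tool [-0.     -0.0003  0.0898] tilt [0.0002 0.    ] ring z 0.08455707562794611
```

Call:
{"api": "step_arm", "payload": {
  "deltas": [
    [0,0,0.0005,0,0,0.18,0],
    [0,0,0.0004,0,0,0.18,0]
  ]
}}

```text
time_s: 18.12
position: [0.5737, -0.1999, 0.089]
ee_rot: [0.0, 0.993, 0.122, 0.0]
contact_force: [-1.9, -0.6, 4.1]
width: 0.0431
grasp_force: 30.7
```

```bash
python3 st.py
```

```text
{'time_s': 18.125, 'position': array([ 0.5737, -0.1999,  0.089 ]), 'ee_rot': array([0.0001, 0.9925, 0.1221, 0.0001]), 'joints': array([ 0.4797,  0.5647, -0.2578,  1.7617,  0.1846,  0.8386, -1.1896]), 'contact_force': array([-1.9041, -0.5915,  4.1316]), 'torque': array([0.0192, 0.4604, 0.0917]), 'width': 0.0430932723124813, 'grasp_force': 30.749273216351867}
axis in tool [-0.0002 -0.0003  0.089 ] tilt [ 0.0002 -0.0001] ring z 0.08377830445008427
```

The torque and vertical force are rising together, which suggests the stop. I let it settle and read again.

Call:
{"api": "step_arm", "payload": {
  "deltas": [
    [0,0,0,0,0,0,0]
  ]
}}

```text
time_s: 18.25
position: [0.5738, -0.1997, 0.089]
ee_rot: [0.0, 0.992, 0.126, 0.0]
contact_force: [-1.0, -0.2, 2.9]
width: 0.0431
grasp_force: 30.5
```

```bash
python3 st.py|head -1; sleep 0; python3 st.py|head -1
```

```text
{'time_s': 18.25, 'position': array([ 0.5738, -0.1997,  0.089 ]), 'ee_rot': array([0.0002, 0.9921, 0.1256, 0.    ]), 'joints': array([ 0.4799,  0.5648, -0.2587,  1.7617,  0.1856,  0.8387, -1.1838]), 'contact_force': array([-1.0371, -0.2271,  2.8507]), 'torque': array([ 0.1022,  0.1667, -0.0354]), 'width': 0.0430552877796692, 'grasp_force': 30.481191147118807}
{'time_s': 18.25, 'position': array([ 0.5738, -0.1997,  0.089 ]), 'ee_rot': array([0.0002, 0.9921, 0.1256, 0.    ]), 'joints': array([ 0.4799,  0.5648, -0.2587,  1.7617,  0.1856,  0.8387, -1.1838]), 'contact_force': array([-1.0371, -0.2271,  2.8507]), 'torque': array([ 0.1022,  0.1667, -0.0354]), 'width': 0.0430552877796692, 'grasp_force': 30.481191147118807}
```

Call:
{"api": "step_arm", "payload": {
  "deltas": [
    [0,0,0.0002,0,0,0.1,0],
    [0,0,0.0002,0,0,0.1,0]
  ]
}}

```text
time_s: 18.5
position: [0.5736, -0.2, 0.0886]
ee_rot: [0.0, 1.0, 0.026, -0.0]
contact_force: [-2.8, 0.3, 7.2]
width: 0.0434
grasp_force: 31.0
```

```bash
python3 st.py
```

```text
{'time_s': 18.5, 'position': array([ 0.5736, -0.2   ,  0.0886]), 'ee_rot': array([ 0.    ,  0.9997,  0.0264, -0.    ]), 'joints': array([ 0.4458,  0.5608, -0.2125,  1.7631,  0.1521,  0.8337, -1.3557]), 'contact_force': array([-2.8483,  0.3275,  7.1538]), 'torque': array([0.025 , 0.6614, 0.0982]), 'width': 0.04338055918094899, 'grasp_force': 31.036888752132654}
axis in tool [-0.0001 -0.0003  0.0886] tilt [-0. -0.] ring z 0.08343270568738777
```

The arm is carrying part of the load within the thread play. I raise it until the thread takes the load.

Call:
{"api": "step_arm", "payload": {
  "deltas": [
    [0,0,-0.0006,0,0,0,0],
    [0,0,-0.0005,0,0,0,0],
    [0,0,0,0,0,0,0]
  ]
}}

```text
time_s: 18.88
position: [0.5735, -0.1999, 0.0892]
ee_rot: [-0.0, 1.0, 0.026, -0.0]
contact_force: [3.4, -1.6, -4.1]
width: 0.0433
grasp_force: 31.5
```

```bash
python3 st.py
```

```text
{'time_s': 18.875, 'position': array([ 0.5735, -0.1999,  0.0892]), 'ee_rot': array([-0.0002,  0.9997,  0.0264, -0.0001]), 'joints': array([ 0.4461,  0.56  , -0.2129,  1.7628,  0.1516,  0.835 , -1.3552]), 'contact_force': array([ 3.3792, -1.5811, -4.1459]), 'torque': array([-0.1587, -0.3555,  0.0184]), 'width': 0.04325073692492875, 'grasp_force': 31.45824291743338}
axis in tool [-0.     -0.0002  0.0892] tilt [-0.0002  0.0003] ring z 0.08402051201167811
```

Call:
{"api": "step_arm", "payload": {
  "deltas": [
    [0,0,0.0006,0,0,0.1,0],
    [0,0,0.0003,0,0,0.1,0]
  ]
}}

```text
time_s: 19.12
position: [0.5732, -0.2001, 0.0886]
ee_rot: [-0.0, 0.997, -0.075, -0.0]
contact_force: [-3.0, 0.3, 4.1]
width: 0.0433
grasp_force: 32.3
```

```bash
python3 st.py
```

```text
{'time_s': 19.125, 'position': array([ 0.5732, -0.2001,  0.0886]), 'ee_rot': array([-0.    ,  0.9971, -0.0755, -0.0004]), 'joints': array([ 0.4098,  0.5569, -0.1645,  1.7647,  0.1176,  0.8304, -1.5317]), 'contact_force': array([-2.9943,  0.3097,  4.0962]), 'torque': array([-0.0061,  0.9392,  0.1752]), 'width': 0.04332325611602888, 'grasp_force': 32.25087898783386}
axis in tool [ 0.0003 -0.0004  0.0886] tilt [-0.0008  0.0002] ring z 0.08344331387993759
```

Torque is 0.175 Nm, with 4 N of that load still coming from the arm. I let go so only the thread holds the nut, then regrip lightly and probe the true tightness.

Call:
{"api": "step_arm", "payload": {
  "deltas": [
    [0,0,-0.0004,0,0,0,0],
    [0,0,0,0,0,0,0.7],
    [0,0,0,0,0,0,0.7],
    [0,0,0,0,0,0,0.7]
  ]
}}

```text
time_s: 19.62
position: [0.5737, -0.1999, 0.089]
ee_rot: [-0.0, 0.997, -0.074, 0.0]
contact_force: [-0.1, -0.3, -0.3]
width: 0.0598
grasp_force: 0.0
```

```bash
python3 st.py; python3 - <<'E'
from h import *
c=read_camera("wrist"); P=world(c); d=np.hypot(P[...,0]-.5735,P[...,1]+.1997)
m=(d<.021)&(d>.0125)&(P[...,2]>.105)&(P[...,2]<.13); print("ring top z",np.median(P[m][:,2]),m.sum())
E
```

```text
{'time_s': 19.625, 'position': array([ 0.5737, -0.1999,  0.089 ]), 'ee_rot': array([-0.0001,  0.9972, -0.0741,  0.0001]), 'joints': array([ 0.41  ,  0.5566, -0.1652,  1.7642,  0.1178,  0.8303, -1.5294]), 'contact_force': array([-0.0729, -0.2996, -0.3081]), 'torque': array([ 0.0117, -0.0358,  0.0056]), 'width': 0.05984439173472882, 'grasp_force': 0.0}
axis in tool [-0.0002 -0.0002  0.089 ] tilt [0.0002 0.0001] ring z 0.08382239281273508
ring top z 0.11272667287803681 3067
```

Call:
{"api": "step_arm", "payload": {
  "deltas": [
    [0,0,0,0,0,0,0],
    [0,0,0,0,0,0,0],
    [0,0,0,0,0,0,0]
  ],
  "grip_force": 30
}}

```text
time_s: 20.05
position: [0.5737, -0.2001, 0.0891]
ee_rot: [0.0, 0.997, -0.075, 0.0]
contact_force: [-1.5, -1.5, 2.9]
width: 0.0434
grasp_force: 30.2
```

```bash
python3 st.py
```

```text
{'time_s': 20.05, 'position': array([ 0.5737, -0.2001,  0.0891]), 'ee_rot': array([ 0.0001,  0.9972, -0.0745,  0.0001]), 'joints': array([ 0.4099,  0.5564, -0.1648,  1.7642,  0.1178,  0.8304, -1.5301]), 'contact_force': array([-1.5467, -1.4692,  2.8975]), 'torque': array([-0.2393,  0.0638,  0.1223]), 'width': 0.04344606085480135, 'grasp_force': 30.18240999430418}
axis in tool [-0.0003 -0.0004  0.0891] tilt [ 0.0002 -0.0001] ring z 0.0839283242523159
```

Call:
{"api": "step_arm", "payload": {
  "deltas": [
    [0,0,-0.0004,0,0,0,0],
    [0,0,0.0001,0,0,0.05,0]
  ]
}}

```text
time_s: 20.3
position: [0.5734, -0.2, 0.0892]
ee_rot: [-0.0, 0.995, -0.1, -0.0]
contact_force: [-2.4, -1.2, 2.6]
width: 0.0432
grasp_force: 31.2
```

```bash
python3 st.py|head -1
```

```text
{'time_s': 20.3, 'position': array([ 0.5734, -0.2   ,  0.0892]), 'ee_rot': array([-0.    ,  0.995 , -0.0999, -0.0003]), 'joints': array([ 0.401 ,  0.5554, -0.153 ,  1.7647,  0.1091,  0.8302, -1.5739]), 'contact_force': array([-2.4104, -1.1555,  2.5878]), 'torque': array([-0.1569,  0.4067,  0.163 ]), 'width': 0.043196923533456014, 'grasp_force': 31.157006146386266}
```

Call:
{"api": "step_arm", "payload": {
  "deltas": [
    [0,0,0.0001,0,0,0.05,0]
  ]
}}

```text
time_s: 20.42
position: [0.5732, -0.2, 0.0891]
ee_rot: [-0.0, 0.992, -0.125, -0.0]
contact_force: [-4.0, -0.1, 3.0]
width: 0.0433
grasp_force: 31.3
```

```bash
python3 st.py
```

```text
{'time_s': 20.425, 'position': array([ 0.5732, -0.2   ,  0.0891]), 'ee_rot': array([-0.    ,  0.9921, -0.1251, -0.0004]), 'joints': array([ 0.3918,  0.5548, -0.1408,  1.7652,  0.1005,  0.8294, -1.6178]), 'contact_force': array([-3.9962, -0.0994,  3.033 ]), 'torque': array([-0.0152,  0.6583,  0.1747]), 'width': 0.04331851532705491, 'grasp_force': 31.269779289141297}
axis in tool [ 0.0003 -0.0003  0.0891] tilt [-0.0009  0.0002] ring z 0.08386692836858645
```

The torque is 0.16 to 0.175 Nm, which is roughly 15 N of grip, and it rises slowly as it should. I release and withdraw.

Call:
{"api": "step_arm", "payload": {
  "deltas": [
    [0,0,-0.0003,0,0,0,0],
    [0,0,0,0,0,0,1],
    [0,0,0,0,0,0,1],
    [0,0,0,0,0,0,1],
    [0,0,0,0,0,0,1]
  ]
}}

```text
time_s: 21.05
position: [0.5736, -0.1999, 0.0895]
ee_rot: [-0.0, 0.992, -0.124, 0.0]
contact_force: [0.2, 0.1, -0.7]
width: 0.0857
grasp_force: 0.0
```

Call:
{"api": "step_arm", "payload": {
  "deltas": [
    [0,0,-0.01,0,0,0,1],
    [0,0,-0.03,0,0,0,1],
    [0,0,-0.04,0,0,0,1],
    [0,0,0,0,0,0,1],
    [0,0,0,0,0,0,1]
  ]
}}

```text
time_s: 21.68
position: [0.5735, -0.1999, 0.1696]
ee_rot: [0.0, 0.992, -0.124, 0.0]
contact_force: [0.3, -0.5, -0.6]
width: 0.0854
grasp_force: 0.0
```

```bash
python3 st.py|head -1; python3 - <<'E'
from h import *
c=read_camera("wrist"); cv2.imwrite("pics/w9.png",c["frame"]); P=world(c); d=np.hypot(P[...,0]-.5735,P[...,1]+.1997)
m=(d<.021)&(d>.0125)&(P[...,2]>.105)&(P[...,2]<.13); q=P[m]; print("ring top z",np.median(q[:,2]),q.mean(0),m.sum())
print("slopes",np.linalg.lstsq(np.c_[q[:,:2]-q[:,:2].mean(0),np.ones(len(q))],q[:,2],rcond=None)[0])
E
```

```text
{'time_s': 21.675, 'position': array([ 0.5735, -0.1999,  0.1696]), 'ee_rot': array([ 0.    ,  0.9922, -0.1243,  0.0001]), 'joints': array([ 0.4009,  0.4538, -0.1517,  1.7137,  0.0799,  0.98  , -1.6002]), 'contact_force': array([ 0.3085, -0.4545, -0.6211]), 'torque': array([-0.025 ,  0.0173,  0.0055]), 'width': 0.08539846956692049, 'grasp_force': 0.0}
ring top z 0.11260233423770627 [ 0.57437309 -0.20005746  0.11259224] 1380
slopes [-0.00011735 -0.00393148  0.11259224]
```

View pics/w9.png

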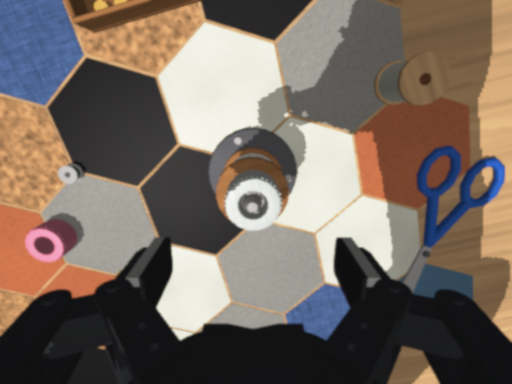

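The ring, at about (254,203), sits level and centred on the reel. The gripper is clear and the bystanders in view have not moved.

```bash
python3 -c "
from rig import robot; print(robot.hand_in())"
```

```text
the job is handed in; nothing more can be done
None
```

I screwed the ring nut on about 1.2 turns to the reel's stop and left it snug at roughly 15 N (estimated from the 0.16–0.175 Nm turning torque), level and released with the gripper clear; the job is handed in, but no verdict was returned.

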